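Set out the spice tins on the drop-front pantry bureau

TASK

Pull both flap supports of the bureau fully out, then lower the flap gently onto them. Then set every spice tin lying on the shelf flat on the lowered flap: large tins in the wide row, small tins in the narrow row, with the supports left out and the bowls, sugar pot and silicone lid left where they are.

Things in the scene. Friction and masses are not known exactly. Their poses are not given: they have to be found in the camera images.
- support_left (a joint): Slide-out flap support on the left (+y) side of a cedar fold-down bureau (320 wide, 200 deep, 245 high) that stands on the shelf with its front towards the robot. Pale wooden bar, 22 wide, 30 high, in the base. Value: metres pulled out towards the robot along the bureau's front-back axis, 0 home to 0.12 fully out. Stiff sliding fit, about 2 N; stays where left.
- support_right (a joint): The same support on the right (-y) side. Value: 0 home to 0.12 m fully out.
- support_left_pull (a point): Centre of the left support's brass pull: upright block 16 (front-back) x 22 (side to side) x 26 high on a thin stem, standing 55 mm in front of the bureau's front face when home, 78 mm above the shelf. Axes: x to the back of the bureau, y to its left, z up. Can be pinched side to side from above.
- support_right_pull (a point): Centre of the right support's brass pull, the same.
- flap (a joint): Drop-front flap, cedar panel 300 wide x 200 long x 14 thick, 0.4 kg, hinged at its lower edge over the supports; shut, it leans back 0.35 rad from upright. Value: rad, 0 shut, 0.35 upright, 1.92 level and lying on the drawn-out supports; it swings down towards the robot. With no supports it can sag on to 2.12. Friction stays in the hinge (0.65 N m) hold it wherever it is left, so it must be pulled over and then pressed down (some 2 to 6 N at the free edge).
- flap_hinge (a point): Middle of the hinge line, 100 mm above the shelf, on the flap's outer face. Axes turn with the flap: y along the hinge (to the left), z from hinge to free edge, x from the outer (robot-side, later under-) face to the inner (later top) face.
- flap_edge (a point): Middle of the free edge of the flap, on the inner face (200 mm from the hinge line along z, 14 mm along x). When shut, the edge stands 38 mm above the flat top of the bureau (245 mm above the shelf), so that a finger fits behind it. Same axes as flap_hinge. The last 33 mm before the free edge are bare.
- row_small (a point): Middle of the narrow row (54 mm wide, 300 mm long along y, cork floor) for small tins, on the inner face, 60 mm from the hinge line. Axes as flap_hinge: with the flap level, x is up, y along the row, z across it towards the robot. Strips 6 wide and 5 high bound the rows.
- row_large (a point): Middle of the wide row (68 mm wide, 300 mm long, cork floor) for large tins, on the inner face, 127 mm from the hinge line, nearer the free edge. Same axes.
- tin_large_a_center (a point): Centre of a large flat round spice tin, 54 mm across and 26 high, steel with a white enamel disc on the top; z along its axis. 70 to 140 g. May be absent.
- tin_large_b_center (a point): Centre of a large flat round spice tin, 54 mm across and 26 high, steel with a white enamel disc on the top; z along its axis. 70 to 140 g. May be absent.
- tin_large_c_center (a point): Centre of a large flat round spice tin, 54 mm across and 26 high, steel with a white enamel disc on the top; z along its axis. 70 to 140 g. May be absent.
- tin_small_a_center (a point): Centre of a small flat round spice tin, 40 mm across and 26 high, steel with a white enamel disc on the top; z along its axis. 40 to 85 g. May be absent.
- tin_small_b_center (a point): Centre of a small flat round spice tin, 40 mm across and 26 high, steel with a white enamel disc on the top; z along its axis. 40 to 85 g. May be absent.
- tin_small_c_center (a point): Centre of a small flat round spice tin, 40 mm across and 26 high, steel with a white enamel disc on the top; z along its axis. 40 to 85 g. May be absent.
- bowls: Stack of stainless steel bowls, 164 across, 81 high. Origin under its centre. Bystander.
- sugar_pot: White and blue ceramic sugar pot with cover, 100 across, 108 high. Origin under its centre. Bystander.
- silicone_lid: Grey-green silicone lid, 116 across, 22 high with its knob. Origin under its centre. Bystander.

How it is judged:
By the outcome, as a careful person would: the job done as asked, in the order asked, and still so for the second after the job is handed in, with the robot touching nothing.
Of tin_large_a, tin_large_b, tin_large_c, tin_small_a, tin_small_b, tin_small_c only 4 to 6 are there at a start; the rules pass over those that are not, and their reading is None.
At some moment in a run one of tin_large_a, tin_large_b, tin_large_c, tin_small_a, tin_small_b, tin_small_c may be knocked a few centimetres aside while the robot is not near it.
Once in a run the grip may slacken for a moment while it holds something.
It also fails if it takes over 210 s, if anything falls off the work surface, if the arm or the gripper's body presses on something with over 40 N, if the wrist force passes 120 N, or if a joint passes its speed limit or range.

ROBOT

A 7-joint arm with a two-finger parallel gripper is mounted at the origin on the work surface. World frame = base frame: x ahead of the robot, y to its left, z up, the work surface at z = 0. Lengths are in mm, angles in degrees, forces in N, time in s.
With the tool pointing down it reaches from about 400 to 850 mm from the base axis. Payload 10.4 kg.
Tool frame: the origin (TCP) lies on the centre line of the jaws, within the pads' length; the fingertips stand 17 mm ahead of it and the grasp point (between the pads) lies 2 mm behind it; z points along the fingers, y is the line along which they close (so a half turn about z gives the same grasp; the last joint's range is limited). The gripper opens to 87 mm and grips with 3 to 60 N. Pads are 19 mm wide; open, the fingers measure 117 mm over their backs; the gripper's body (75 mm by 190 mm) begins 51 mm behind the grasp point.
Start: joints at [-77.498, 19.034, -3.707, 83.658, 1.238, 77.344, -5.071], TCP at [149.035, 606.992, 239.576] pointing down, gripper open.
Joint ranges: [-148.97, 148.97], [-28.65, 121.19], [-84.17, 76.75], [9.2, 138.47], [-72.65, 252.65], [3.7, 117.97], [-149.18, 149.18]. Speed limits (degrees/s): [127.2, 127.2, 159.86, 159.86, 180, 180, 180].

INTERFACE

Orientations are given as a 3x3 rotation matrix whose columns are the frame's x, y, z axes.
In Python, from plant import env, vision gives the robot as it stands.
- The arm moves only by the shell command python3 -m creep 'ROWS' [OPENING] [FORCE]. ROWS is JSON, a list that holds one entry, the list of rows, each a list of 4 numbers: the shift along the tool's x, y, z in units of 0.25 m (1.0 is 0.25 m), then the turn about the tool's z in units of 180 degrees (1.0 is 180 degrees). In form: [[[tx, ty, tz, turn], ...]]. A call has 1 to 12 rows; each row is the pose to reach, as a shift and turn from the pose commanded when the call began, along the tool's axes at that moment, turning the shorter way round; what a row does not reach only later rows make up. A row lasts 1/12 s, in which the tool goes at most 41.7 mm and 7.16 degrees, less where a joint would pass 70% of its speed; a pose out of reach is approached as far as the arm can. A call with a number of a shift or a turn outside -1 to 1 is refused whole. A call with a gripper value outside its range is refused whole. OPENING is the closure, from 0 (fully open) to 1 (shut), set as the call begins (- or left out, the last holds). The fingers move at their own pace and stop on an object; FORCE is the grip in N (left out, the last holds). Time passes only in rows, so rows that repeat a pose let the fingers close. It gives the time, the measured TCP pose, the force, the opening and the grip force at its end, in the units of the state.
- env.state(): the state, without advancing time (a new reading comes with each control period).
- vision.grab_frame(name): name is "side" or "top"; returns a dict with "pixels" (420x560x3 uint8, blue, green, red), "depth" (420x560 float32, mm along the optical axis (not along the pixel's ray), 0 where there is no reading), "vertical_fov" (degrees; the focal length in pixels is half the picture's height over the tangent of half this angle, whatever the lens; pixels are square), "cx", "cy" (the principal point, pixels), "rvec" (rotation vector, rad) and "tvec" (3), from world to camera coordinates, as OpenCV has them. Camera axes: x right, y down, z forward; pixel columns grow to the right and rows downward; lengths in mm; the calibration is good to about 2 mm. A picture is of the moment at which its call begins.
- env.close_job(): hands the job in; it is judged then, once.
The state is a dict: "time_s": time; "joint_pos": joint angles; "qvel": joint speeds; "joint_torque": joint torques, N m; "position": TCP position; "ee_rot": TCP orientation; "ft_force": force on the tool from outside, world axes, zero at the start; "moment": the same for the moment, N m; "gripper_width": finger opening in mm; "gripper_force": force on a finger pad.
Only numpy, scipy, OpenCV 4.12 (cv2) and the standard library are available. Lean on these libraries where they do the work, as an engineer would, in place of code of your own. Each camera call takes 0.05 s, during which the arm holds its last target. There are 200 camera calls.

## Working session

There is one attempt and no reset: what is moved stays moved. The work goes in short steps, Python scripts to look and compute and a shell command to move; the robot and the scene stay as the last step left them, time stands still between calls to the robot, and variables do not carry over. Pictures are saved under pics/ and viewed, at most 14 in all, crops included, and the job is handed in when it is done.

```bash
ls; mkdir -p pics; cat > h.py <<'E'
import numpy as np, cv2, sys
from plant import env, vision
def grab(n):
    f=vision.grab_frame(n); f['R']=cv2.Rodrigues(np.array(f['rvec'],float))[0]; f['t']=np.array(f['tvec'],float).ravel()
    f['f']=210/np.tan(np.radians(f['vertical_fov'])/2)
    d=f['depth']; v,u=np.indices(d.shape)
    c=np.stack([(u-f['cx'])/f['f']*d,(v-f['cy'])/f['f']*d,d],-1)
    f['W']=(c-f['t'])@f['R']   # world xyz per pixel
    f['W'][d==0]=np.nan
    return f
E
python3 - <<'E'
from h import *
for n in('side','top'):
    f=grab(n); cv2.imwrite(f'pics/{n}0.png',f['pixels']); np.savez(f'pics/{n}0.npz',W=f['W'],p=f['pixels'])
    print(n,'cam',-f['R'].T@f['t'],f['f'],f['cx'],f['cy'], f['R'][2], [k for k in f])
s=env.state();print(s)
E
```

```text
pics
side cam [ 400.91575451 -852.63340013 1169.45667999] 420.038572221669 285.9314902897635 214.19914187693382 [ 0.07300389  0.64789558 -0.75822276] ['pixels', 'depth', 'vertical_fov', 'cx', 'cy', 'rvec', 'tvec', 'R', 't', 'f', 'W']
top cam [ 313.54721931  -25.49985148 1743.8533192 ] 442.921875271363 284.58094312184096 203.60760593949857 [ 0.12518252 -0.00188073 -0.99213195] ['pixels', 'depth', 'vertical_fov', 'cx', 'cy', 'rvec', 'tvec', 'R', 't', 'f', 'W']
{'time_s': 0.1, 'joint_pos': array([-77.4981787 ,  19.06842331,  -3.70754916,  83.70026352,
         1.23790078,  77.34314217,  -5.07119643]), 'qvel': array([ 0.03390902, -0.13201106, -0.00309007, -0.11724266, -0.02472485,
       -0.05178892, -0.09528131]), 'joint_torque': array([ 8.01752340e-04, -6.24548793e+01,  2.40345503e-02, -3.90711808e+01,
       -6.16313308e-02,  3.67171294e-02,  5.54238136e-05]), 'position': array([148.97125862, 606.65900206, 238.84049693]), 'ee_rot': array([[-9.71152657e-01,  2.38458504e-01, -2.42402919e-04],
       [ 2.38458620e-01,  9.71151877e-01, -1.23248559e-03],
       [-5.84866185e-05, -1.25473472e-03, -9.99999211e-01]]), 'ft_force': array([ 0.37083471, -0.65833433, -0.06032134]), 'moment': array([-0.0191698 ,  0.0024289 , -0.00291607]), 'gripper_force': 0.0, 'gripper_width': 87.13132818446766}
```

View pics/side0.png

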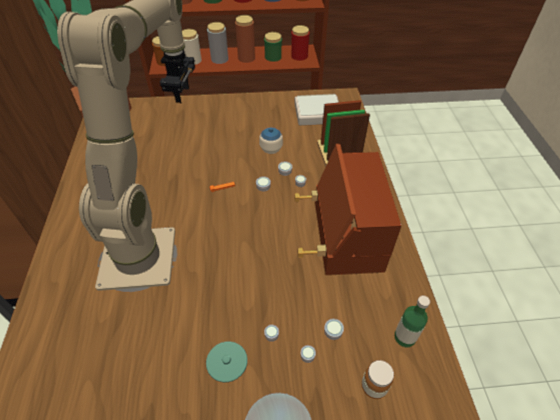

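View pics/top0.png

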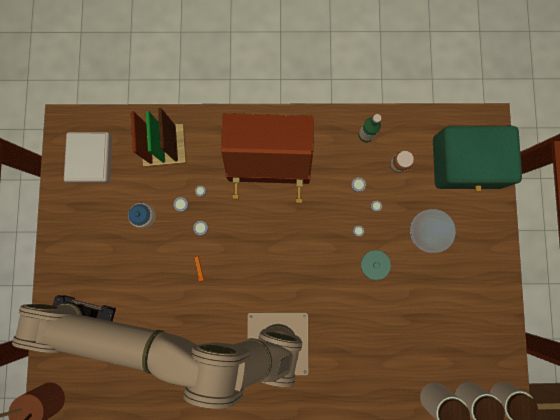

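The side and top views show six tins. In the top image they are at about (180,204), (200,228), (200,191), (358,185), (376,206) and (358,231). The pulls are at (236,195) and (299,198), and the bureau is slightly yawed around (267,148).

```bash
cat >> h.py <<'E'
def tins(f,zlo=15,zhi=40):
    """bright, grey blobs whose world z is within [zlo,zhi]: list of (x,y,z,diam)"""
    W=f['W'];p=f['pixels'].astype(int)
    m=((W[...,2]>zlo)&(W[...,2]<zhi)).astype(np.uint8)
    n,l,st,c=cv2.connectedComponentsWithStats(m)
    out=[]
    for i in range(1,n):
        if st[i,4]<25 or st[i,4]>1500: continue
        q=W[l==i]; top=q[q[:,2]>np.median(q[:,2])-4]
        (cx,cy),r=cv2.minEnclosingCircle(top[:,:2].astype(np.float32))
        out.append([cx,cy,np.median(q[:,2]),2*r,st[i,4],*c[i],p[l==i].mean()])
    return np.round(out,0)
E
python3 - <<'E'
from h import *
for n in('top','side'):
    f=dict(np.load(f'pics/{n}0.npz')); f['pixels']=f['p']; print(n);print(tins(f))
f=np.load('pics/top0.npz');W=f['W'];p=f['p'].astype(int)
# table plane check, bureau top, pulls
print('table',np.nanmedian(W[300:310,150:160,2]))
z=W[...,2]
for lo,hi,name in((235,255,'top'),(265,300,'edge')):
    m=(z>lo)&(z<hi); m[:, :200]=0; m[:,330:]=0; m[220:]=0
    q=W[m]; print(name,len(q),np.median(q[:,2]),cv2.minAreaRect(q[:,:2].astype(np.float32)))
for c in(236,299):
    m=np.zeros(z.shape,bool);m[170:210,c-9:c+10]=1
    m&=(z>60)&(z<105); q=W[m]; q=q[q[:,0]<np.nanmin(q[:,0])+19]
    print('pull',len(q),q.min(0),q.max(0),q.mean(0))
    print(np.round(W[176:208,c,:]).astype(int)[::2].tolist())
E
```

```text
top
[[ 7.680e+02  4.530e+02  2.500e+01  2.250e+02  5.280e+02  1.720e+02
   1.500e+02  1.110e+02]
 [ 8.020e+02 -3.490e+02  3.100e+01  5.700e+01  3.100e+01  3.640e+02
   1.380e+02  5.700e+01]
 [ 7.170e+02  7.460e+02  3.000e+01  2.520e+02  2.130e+02  1.020e+02
   1.650e+02  8.400e+01]
 [ 6.940e+02 -6.490e+02  3.000e+01  2.170e+02  1.040e+02  4.350e+02
   1.650e+02  3.800e+01]
 [ 6.210e+02 -1.099e+03  2.800e+01  3.510e+02  4.150e+02  5.570e+02
   1.710e+02  4.300e+01]
 [ 7.520e+02  1.102e+03  2.000e+01  9.900e+01  4.700e+01  1.000e+00
   1.480e+02  2.600e+01]
 [ 6.780e+02 -4.710e+02  3.000e+01  6.300e+01  3.200e+01  3.950e+02
   1.670e+02  8.100e+01]
 [ 6.070e+02 -3.190e+02  2.600e+01  5.500e+01  1.530e+02  3.580e+02
   1.840e+02  1.450e+02]
 [ 6.210e+02  5.900e+01  2.700e+01  8.600e+01  2.600e+01  2.620e+02
   1.810e+02  2.400e+01]
 [ 5.840e+02  3.030e+02  2.800e+01  4.000e+01  8.400e+01  2.000e+02
   1.900e+02  1.440e+02]
 [ 5.320e+02  3.780e+02  2.600e+01  5.400e+01  1.580e+02  1.800e+02
   2.040e+02  1.440e+02]
 [ 5.200e+02 -3.860e+02  2.600e+01  4.000e+01  8.800e+01  3.760e+02
   2.
[... 3084 characters left out ...]
9.7519845] [550.2572613  156.16088969  88.75489656]
[[625, 153, 106], [619, 154, 99], [611, 153, 104], [604, 154, 98], [599, 156, 83], [590, 155, 90], [582, 155, 91], [577, 156, 77], [568, 155, 83], [561, 155, 83], [552, 154, 93], [545, 155, 88], [549, 164, 1], [541, 164, -4], [532, 163, 7], [525, 164, 0]]
pull 28 [526.50230781 -90.62005721  70.78219797] [544.86442835 -71.64961028  95.7769069 ] [533.97846209 -81.44640532  88.48746519]
[[621, -83, 124], [617, -83, 105], [609, -83, 105], [602, -83, 102], [595, -83, 99], [588, -83, 99], [583, -84, 82], [575, -84, 85], [568, -84, 76], [559, -83, 84], [551, -83, 86], [545, -83, 79], [536, -83, 90], [528, -83, 90], [533, -86, -9], [525, -86, -10]]
```

```bash
python3 - <<'E'
import cv2
a=cv2.imread('pics/top0.png')[100:220,200:340]; cv2.imwrite('pics/c1.png',cv2.resize(a,(700,600),interpolation=cv2.INTER_CUBIC))
E
```

```text
(no output)
```

View pics/c1.png

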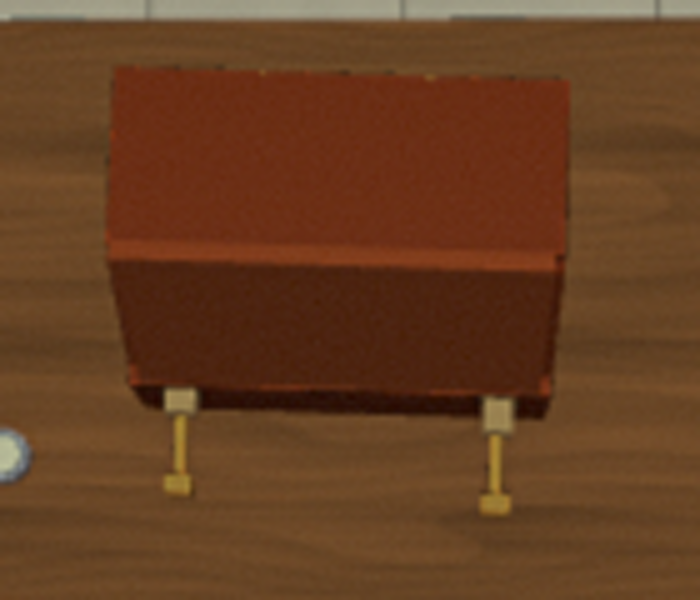

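The crop shows the left support home, with its pull at crop (178,485), and the right one already slightly out, with its pull at crop (494,503). Next I go above the left pull.

```bash
cat >> h.py <<'E'
def go(x,y,z,yaw=None,frm=None):
    """tool shift (units) to world TCP target; yaw = angle of tool y from world +y towards +x (mod 180)"""
    s=env.state(); R=s['ee_rot']; p=s['position'] if frm is None else np.array(frm)
    d=R.T@(np.array([x,y,z])-p)/250
    a=np.degrees(np.arctan2(R[0,1],R[1,1])); t=0 if yaw is None else ((yaw-a+90)%180-90)/180
    print('pos',np.round(p,1),'yaw',round(a,1),'w',round(s['gripper_width'],1),'t',round(s['time_s'],1),'-> row',np.round([*d,t],4).tolist(),'rows>=',int(np.ceil(max(np.linalg.norm(d)*6,abs(t)*180/7.16))))
E
python3 -c "
from h import *
go(550,156,230,1.7)
p=env.state()['position']
go(550,156,80,1.7)"
```

```text
pos [149.  606.7 238.8] yaw 13.8 w 87.1 t 0.1 -> row [-1.9877, -1.3681, 0.0372, -0.0672] rows>= 15
pos [149.  606.7 238.8] yaw 13.8 w 87.1 t 0.1 -> row [-1.9877, -1.3673, 0.6372, -0.0672] rows>= 15
```

```bash
python3 -m creep '[[[-0.99,-0.68,0,-0.067],[-0.99,-0.68,0,-0.067],[-0.99,-0.68,0,-0.067],[-0.99,-0.68,0,-0.067],[-0.99,-0.68,0,-0.067],[-0.99,-0.68,0,-0.067],[-0.99,-0.68,0,-0.067],[-0.99,-0.68,0,-0.067],[-0.99,-0.68,0,-0.067],[-0.99,-0.68,0,-0.067]]]' 0.3 30
python3 -c "
from h import *
go(550,156,200,1.7)"
```

```text
time_s: 0.93
position: [348.9, 382.7, 239.4]
ee_rot: [[-1.0, 0.032, -0.0], [0.032, 1.0, 0.0], [0.0, 0.0, -1.0]]
ft_force: [-0.6, 1.2, -0.0]
gripper_width: 61.0
gripper_force: 0.0
pos [348.9 382.7 239.4] yaw 1.8 w 61.0 t 0.9 -> row [-0.8327, -0.8809, 0.1573, -0.0006] rows>= 8
```

```bash
python3 -m creep '[[[-0.833,-0.881,0.157,0],[-0.833,-0.881,0.157,0],[-0.833,-0.881,0.157,0],[-0.833,-0.881,0.157,0],[-0.833,-0.881,0.157,0],[-0.833,-0.881,0.157,0],[-0.833,-0.881,0.157,0],[-0.833,-0.881,0.157,0],[-0.833,-0.881,0.157,0],[-0.833,-0.881,0.157,0],[-0.833,-0.881,0.157,0]]]'
python3 -c "
from h import *
go(550,156,79,1.7)
f=grab('side'); cv2.imwrite('pics/s1.png',cv2.resize(f['pixels'][130:290,230:440],None,fx=3,fy=3))"
```

```text
time_s: 1.85
position: [549.5, 158.9, 200.0]
ee_rot: [[-1.0, 0.027, -0.001], [0.027, 1.0, 0.001], [0.001, 0.001, -1.0]]
ft_force: [-0.3, -0.7, 0.5]
gripper_width: 61.3
gripper_force: 0.0
pos [549.5 158.9 200. ] yaw 1.6 w 61.3 t 1.9 -> row [-0.0028, -0.0118, 0.4841, 0.0008] rows>= 3
```

View pics/s1.png

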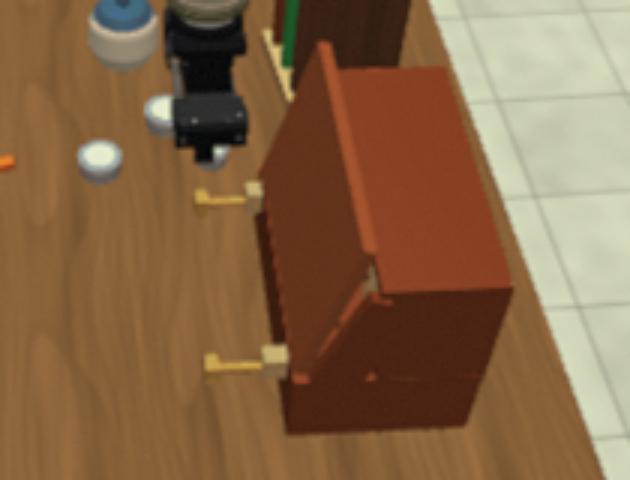

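The image shows the gripper hovering over the left pull at crop (205,198). Descending to grip it.

```bash
python3 -m creep '[[[-0.003,-0.012,0.16,0],[-0.003,-0.012,0.32,0],[-0.003,-0.012,0.42,0],[-0.003,-0.012,0.484,0],[-0.003,-0.012,0.484,0],[-0.003,-0.012,0.484,0]]]' && python3 -m creep '[[[0,0,0,0],[0,0,0,0],[0,0,0,0],[0,0,0,0],[0,0,0,0],[0,0,0,0]]]' 1 25 && python3 -m creep '[[[0.03,0,0,0],[0.07,0,0,0],[0.11,0,0,0],[0.15,0,0,0],[0.19,0,0,0],[0.23,0,0,0],[0.27,0,0,0],[0.31,0,0,0],[0.35,0,0,0],[0.39,0,0,0],[0.42,0,0,0],[0.42,0,0,0]]]'
```

```text
time_s: 2.4
position: [550.3, 154.8, 79.3]
ee_rot: [[-1.0, 0.028, -0.001], [0.028, 1.0, 0.0], [0.001, 0.0, -1.0]]
ft_force: [0.1, -0.1, 1.3]
gripper_width: 60.9
gripper_force: 0.0
time_s: 2.9
position: [551.2, 153.9, 79.7]
ee_rot: [[-1.0, 0.03, 0.001], [0.03, 1.0, 0.001], [-0.001, 0.001, -1.0]]
ft_force: [1.4, 18.1, -1.3]
gripper_width: 28.7
gripper_force: 9.8
time_s: 3.9
position: [447.3, 160.9, 80.2]
ee_rot: [[-1.0, 0.027, 0.006], [0.027, 1.0, 0.006], [-0.006, 0.006, -1.0]]
ft_force: [7.0, 16.2, -10.6]
gripper_width: 22.0
gripper_force: 25.0
```

```bash
python3 -m creep '[[[0.02,0.012,0,0],[0.04,0.012,0,0],[0.05,0.012,0,0],[0.055,0.012,0,0],[0.06,0.012,0,0],[0.06,0.012,0,0]]]'; python3 -m creep '[[[0.01,0,0,0],[0.02,0,0,0],[0.025,0,0,0],[0.03,0,0,0],[0.03,0,0,0]]]'
```

```text
time_s: 4.4
position: [439.3, 161.3, 82.5]
ee_rot: [[-0.999, 0.032, 0.018], [0.032, 0.999, 0.005], [-0.017, 0.006, -1.0]]
ft_force: [30.3, 3.7, -9.9]
gripper_width: 21.6
gripper_force: 25.0
time_s: 4.82
position: [432.5, 161.4, 83.1]
ee_rot: [[-0.999, 0.032, 0.018], [0.032, 0.999, 0.006], [-0.018, 0.006, -1.0]]
ft_force: [2.6, -7.6, 6.0]
gripper_width: 18.7
gripper_force: 0.0
```

```bash
python3 -m creep '[[[0.0,0,0,0],[0,0,0,0],[0,0,0,0],[0,0,-0.16,0],[0,0,-0.32,0],[0,0,-0.48,0],[0,0,-0.48,0],[0,0,-0.48,0]]]' 0.3
python3 - <<'E'
from h import *
f=grab('side'); W=f['W'];p=f['pixels'].astype(int)
cv2.imwrite('pics/s2.png',cv2.resize(f['pixels'][130:290,230:440],None,fx=3,fy=3))
# brass/pale: sort pts in height band
m=(W[...,2]>60)&(W[...,2]<97)&(W[...,0]>380)&(W[...,0]<590)&(W[...,1]>-130)&(W[...,1]<200)
n,l,st,c=cv2.connectedComponentsWithStats(m.astype(np.uint8))
for i in range(1,n):
    if st[i,4]>20: q=W[l==i]; print(st[i,4],c[i].round(),q.min(0).round(),q.max(0).round())
go(0,0,0,1.7)
E
```

```text
time_s: 5.48
position: [424.3, 160.9, 201.2]
ee_rot: [[-1.0, 0.03, 0.003], [0.03, 1.0, 0.002], [-0.003, 0.003, -1.0]]
ft_force: [0.7, 0.0, -0.9]
gripper_width: 58.9
gripper_force: 0.0
249 [288. 198.] [439. 139.  66.] [588. 171.  97.]
111 [305. 252.] [525. -99.  64.] [590. -73.  96.]
pos [423.4 160.4 199.4] yaw 1.7 w 59.4 t 5.5 -> row [1.6739, -0.6927, 0.7967, -0.0001] rows>= 12
```

View pics/s2.png

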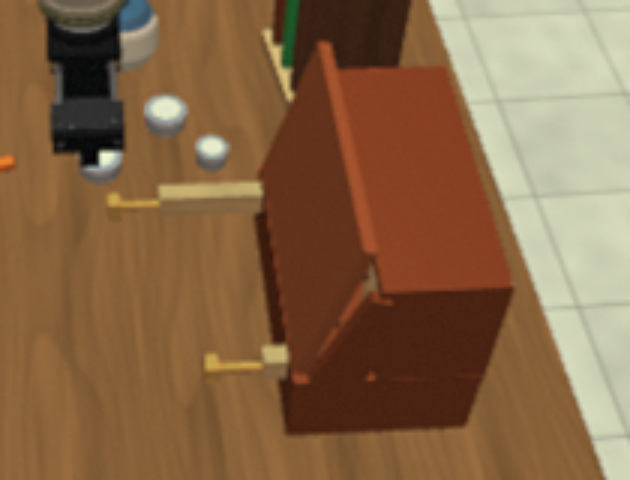

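The left support is drawn out, with its pull at crop (113,205). The 30 N stop suggests it was at its limit. Next is the right pull, at crop (212,362).

```bash
python3 -c "
from h import *
go(534,-80,200,1.7);go(534,-80,79.5,1.7)"
```

```text
pos [423.4 160.4 199.4] yaw 1.7 w 59.4 t 5.5 -> row [-0.4709, -0.948, -0.0029, -0.0001] rows>= 7
pos [423.4 160.4 199.4] yaw 1.7 w 59.4 t 5.5 -> row [-0.4708, -0.9484, 0.4791, -0.0001] rows>= 7
```

```bash
python3 -m creep '[[[-0.471,-0.948,0,0],[-0.471,-0.948,0,0],[-0.471,-0.948,0,0],[-0.471,-0.948,0,0],[-0.471,-0.948,0,0],[-0.471,-0.948,0,0],[-0.471,-0.948,0,0],[-0.471,-0.948,0,0],[-0.471,-0.948,0.16,0],[-0.471,-0.948,0.32,0],[-0.471,-0.948,0.479,0],[-0.471,-0.948,0.479,0]]]' && python3 -m creep '[[[0,0,0,0],[0,0,0,0],[0,0,0,0],[0,0,0,0],[0,0,0,0],[0,0,0,0],[0,0,0,0],[0,0,0,0]]]' 1 25 && python3 -m creep '[[[0.03,0,0,0],[0.07,0,0,0],[0.11,0,0,0],[0.15,0,0,0],[0.19,0,0,0],[0.23,0,0,0],[0.27,0,0,0],[0.30,0,0,0],[0.32,0,0,0],[0.34,0,0,0],[0.34,0,0,0]]]'
```

```text
time_s: 6.53
position: [528.2, -78.7, 71.5]
ee_rot: [[-0.999, 0.029, -0.014], [0.029, 1.0, -0.0], [0.014, -0.001, -1.0]]
ft_force: [-2.0, 1.1, -0.9]
gripper_width: 60.8
gripper_force: 0.0
time_s: 7.2
position: [534.5, -81.9, 80.3]
ee_rot: [[-0.999, 0.032, 0.001], [0.032, 0.999, -0.002], [-0.001, -0.002, -1.0]]
ft_force: [-0.3, -5.2, 2.9]
gripper_width: 21.7
gripper_force: 25.0
time_s: 8.12
position: [449.0, -79.0, 80.2]
ee_rot: [[-1.0, 0.032, 0.001], [0.032, 1.0, -0.001], [-0.001, -0.001, -1.0]]
ft_force: [-1.9, -6.0, 5.2]
gripper_width: 21.7
gripper_force: 25.0
```

```bash
python3 -m creep '[[[0.015,0,0,0],[0.03,0,0,0],[0.04,0,0,0],[0.05,0,0,0],[0.05,0,0,0],[0.05,0,0,0]]]'; python3 -m creep '[[[0.01,0,0,0],[0.02,0,0,0],[0.03,0,0,0],[0.03,0,0,0],[0.03,0,0,0]]]'
```

```text
time_s: 8.62
position: [439.5, -78.7, 80.4]
ee_rot: [[-0.999, 0.031, 0.007], [0.031, 1.0, -0.002], [-0.007, -0.002, -1.0]]
ft_force: [14.6, -7.3, -10.6]
gripper_width: 22.0
gripper_force: 25.0
time_s: 9.03
position: [436.2, -78.6, 82.1]
ee_rot: [[-0.999, 0.031, 0.016], [0.031, 1.0, -0.003], [-0.016, -0.002, -1.0]]
ft_force: [28.0, -7.6, -15.0]
gripper_width: 21.4
gripper_force: 25.0
```

```bash
python3 -m creep '[[[-0.03,0,0,0],[-0.03,0,0,0],[-0.03,0,0,0],[-0.03,0,0,0],[-0.03,0,-0.1,0],[-0.03,0,-0.26,0],[-0.03,0,-0.42,0],[-0.03,0,-0.58,0],[-0.03,0,-0.74,0],[-0.03,0,-0.9,0],[-0.03,0,-0.99,0],[-0.03,0,-0.99,0]]]' 0.3
python3 - <<'E'
from h import *
f=grab('side'); W=f['W'];p=f['pixels'].astype(int)
m=(W[...,2]>60)&(W[...,2]<97)&(W[...,0]>380)&(W[...,0]<590)&(W[...,1]>-130)&(W[...,1]<200)
n,l,st,c=cv2.connectedComponentsWithStats(m.astype(np.uint8))
for i in range(1,n):
    if st[i,4]>20: q=W[l==i]; print(st[i,4],c[i].round(),q.min(0).round(),q.max(0).round())
for n in('top','side'):
    W=np.load(f'pics/{n}0.npz')['W']
    for zz in range(115,290,15):
        m=(abs(W[...,2]-zz)<5)&(abs(W[...,1]-33)<60)&(W[...,0]>560)&(W[...,0]<700); print(n,zz,m.sum(),np.median(W[m][:,0]-0.03*(W[m][:,1]-33)).round(1) if m.sum() else '')
go(705,33,335,1.7)
E
```

```text
time_s: 10.03
position: [437.9, -77.4, 331.8]
ee_rot: [[-1.0, 0.03, 0.007], [0.03, 1.0, 0.001], [-0.007, 0.002, -1.0]]
ft_force: [0.7, -1.2, 0.4]
gripper_width: 61.0
gripper_force: 0.0
165 [296. 198.] [502. 140.  62.] [590. 168.  97.]
270 [293. 254.] [432. -99.  67.] [590. -72.  97.]
top 115 40 623.1
top 130 42 627.0
top 145 37 630.8
top 160 40 634.3
top 175 43 638.7
top 190 47 642.2
top 205 42 646.1
top 220 45 650.0
top 235 54 654.4
top 250 72 659.6
top 265 57 661.6
top 280 46 666.6
side 115 38 622.3
side 130 38 626.0
side 145 41 629.9
side 160 41 633.6
side 175 41 637.9
side 190 40 641.5
side 205 40 645.4
side 220 45 649.3
side 235 42 653.0
side 250 56 657.6
side 265 46 661.2
side 280 45 664.9
pos [437.2 -77.3 329.1] yaw 1.7 w 60.8 t 10.1 -> row [-1.0573, 0.4736, -0.0194, -0.0002] rows>= 7
```

The right pull's front is now at x≈432, at its stop. The flap is slightly ajar, leaning 0.25 rad. I close the fingers and go behind the flap edge.

```bash
python3 -m creep '[[[-0.5,0.23,-0.02,0],[-0.5,0.23,-0.02,0],[-0.5,0.23,-0.02,0],[-0.5,0.23,-0.02,0],[-0.5,0.23,-0.02,0],[-0.5,0.23,-0.02,0]]]' 1 10 && python3 -m creep '[[[-0.56,0.23,0,0],[-0.56,0.23,0,0],[-0.56,0.23,0,0],[-0.56,0.23,0,0],[-0.56,0.23,0,0],[-0.56,0.23,0,0],[-0.56,0.23,0,0]]]'
python3 -c "
from h import *
go(704,30,283,1.7)
f=grab('top'); cv2.imwrite('pics/t3.png',cv2.resize(f['pixels'][80:240,180:400],None,fx=3,fy=3))
W=f['W']
m=(W[...,2]>60)&(W[...,2]<98)&(W[...,0]>380)&(W[...,0]<590)&(W[...,1]>-130)&(W[...,1]<200)
n,l,st,c=cv2.connectedComponentsWithStats(m.astype(np.uint8))
for i in range(1,n):
    if st[i,4]>20: q=W[l==i]; print(st[i,4],c[i].round(),q.min(0).round(),q.max(0).round())
"
```

```text
time_s: 10.58
position: [562.9, -23.6, 330.0]
ee_rot: [[-1.0, 0.03, -0.004], [0.03, 1.0, -0.001], [0.004, -0.002, -1.0]]
ft_force: [-0.2, -1.0, 1.3]
gripper_width: 28.8
gripper_force: 0.0
time_s: 11.17
position: [704.1, 27.9, 332.3]
ee_rot: [[-0.999, 0.033, -0.0], [0.033, 0.999, -0.0], [0.0, -0.0, -1.0]]
ft_force: [-0.3, -0.8, 0.1]
gripper_width: 0.5
gripper_force: 0.0
pos [704.1  27.9 332.3] yaw 1.9 w 0.5 t 11.2 -> row [0.0006, 0.0083, 0.1973, -0.0009] rows>= 2
93 [235. 212.] [442. 146.  69.] [566. 173.  98.]
77 [298. 218.] [433. -90.  74.] [520. -67.  98.]
```

View pics/t3.png

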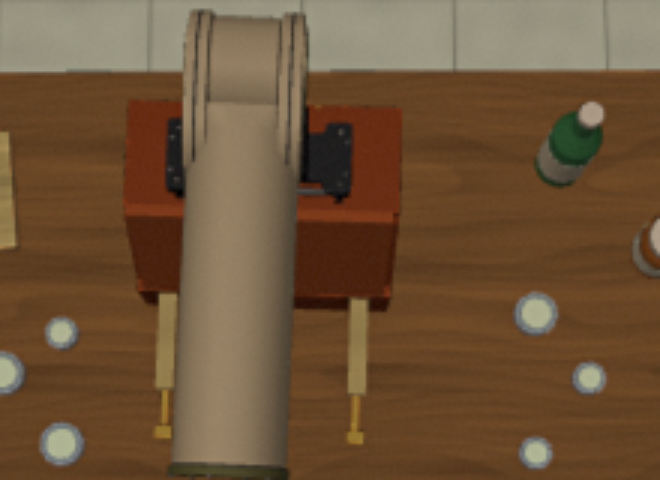

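Both supports are out equally, with pulls at crop (163,432) and (355,438), and the gripper is behind the edge. Lowering it and pulling the flap over.

```bash
python3 -m creep '[[[0,0.008,0.08,0],[0,0.008,0.16,0],[0,0.008,0.197,0],[0,0.008,0.197,0],[0,0.008,0.197,0]]]' && python3 -m creep '[[[0.03,0,-0.005,0],[0.06,0,-0.015,0],[0.09,0,-0.03,0],[0.12,0,-0.045,0],[0.16,0,-0.06,0],[0.2,0,-0.08,0],[0.248,0,-0.096,0],[0.29,0,-0.096,0],[0.33,0,-0.094,0],[0.37,0,-0.091,0],[0.41,0,-0.088,0],[0.447,0,-0.084,0]]]'
python3 -c "
from h import *
go(545,32,288.5,1.7);go(503.5,33,261,1.7)"
```

```text
time_s: 11.63
position: [704.6, 31.3, 283.8]
ee_rot: [[-1.0, 0.031, 0.0], [0.031, 1.0, 0.001], [-0.0, 0.001, -1.0]]
ft_force: [0.7, -0.4, 0.5]
gripper_width: 0.4
gripper_force: 0.0
time_s: 12.63
position: [592.9, 35.1, 305.1]
ee_rot: [[-1.0, 0.03, 0.003], [0.03, 1.0, 0.001], [-0.003, 0.001, -1.0]]
ft_force: [3.2, 0.9, -1.7]
gripper_width: 0.3
gripper_force: 1.5
pos [592.9  35.1 305.1] yaw 1.7 w 0.3 t 12.6 -> row [0.1914, -0.0181, 0.0658, -0.0002] rows>= 2
pos [592.9  35.1 305.1] yaw 1.7 w 0.3 t 12.6 -> row [0.3577, -0.0192, 0.1754, -0.0002] rows>= 3
```

```bash
python3 -m creep '[[[0.032,0,0.009,0],[0.064,0,0.019,0],[0.096,0,0.03,0],[0.128,0,0.042,0],[0.16,0,0.054,0],[0.191,0,0.066,0],[0.22,0,0.084,0],[0.248,0,0.102,0],[0.276,0,0.12,0],[0.304,0,0.138,0],[0.332,0,0.157,0],[0.358,0,0.175,0]]]'
python3 -c "
from h import *
go(470.5,39,224,1.7);go(448,39,180,1.7);go(440,39,147.5,1.7);go(438,39,133,1.7)
W=grab('side')['W']
m=(W[...,0]>420)&(W[...,0]<600)&(abs(W[...,1]+80)<30)&(W[...,2]>110)&(W[...,2]<290)
q=W[m];print(len(q),np.median(q,0))
print('lean',np.polyfit(q[:,2],q[:,0],1))"
```

```text
time_s: 13.63
position: [503.3, 37.7, 259.5]
ee_rot: [[-1.0, 0.03, 0.0], [0.03, 1.0, 0.0], [-0.0, 0.0, -1.0]]
ft_force: [2.6, -0.1, 0.5]
gripper_width: 0.8
gripper_force: 1.1
pos [503.3  37.7 259.5] yaw 1.7 w 0.8 t 13.6 -> row [0.1314, 0.0011, 0.1419, -0.0002] rows>= 2
pos [503.3  37.7 259.5] yaw 1.7 w 0.8 t 13.6 -> row [0.2214, -0.0016, 0.3179, -0.0002] rows>= 3
pos [503.3  37.7 259.5] yaw 1.7 w 0.8 t 13.6 -> row [0.2534, -0.0026, 0.4479, -0.0002] rows>= 4
pos [503.3  37.7 259.5] yaw 1.7 w 0.8 t 13.6 -> row [0.2614, -0.0028, 0.5059, -0.0002] rows>= 4
627 [530.26815087 -80.34138144 200.96405655]
lean [ -1.07990641 746.06286947]
```

```bash
python3 -m creep '[[[0.026,0,0.028,0],[0.052,0,0.056,0],[0.078,0,0.084,0],[0.104,0,0.112,0],[0.131,0,0.142,0],[0.15,0,0.177,0],[0.168,0,0.212,0],[0.186,0,0.247,0],[0.204,0,0.282,0],[0.221,0,0.318,0],[0.221,0,0.318,0]]]' && python3 -m creep '[[[0.005,0,0.02,0],[0.01,0,0.04,0],[0.015,0,0.06,0],[0.02,0,0.08,0],[0.025,0,0.1,0],[0.032,0,0.13,0],[0.032,0,0.13,0]]]'
python3 -c "
from h import *
go(438,39,133,1.7)"
```

```text
time_s: 14.6
position: [447.1, 39.3, 178.5]
ee_rot: [[-1.0, 0.03, -0.003], [0.03, 1.0, -0.001], [0.003, -0.001, -1.0]]
ft_force: [0.3, 0.4, -0.7]
gripper_width: 0.7
gripper_force: 0.0
time_s: 15.18
position: [439.9, 39.6, 146.6]
ee_rot: [[-1.0, 0.03, -0.002], [0.03, 1.0, -0.0], [0.002, -0.001, -1.0]]
ft_force: [-0.5, -0.5, -0.3]
gripper_width: 0.5
gripper_force: 0.0
pos [439.9  39.6 146.6] yaw 1.7 w 0.5 t 15.2 -> row [0.0075, -0.0025, 0.0544, -0.0002] rows>= 1
```

```bash
python3 -c "
from h import *
f=grab('side'); cv2.imwrite('pics/s4.png',cv2.resize(f['pixels'][150:290,230:430],None,fx=4,fy=4))
W=f['W']
for xx in range(410,610,20):
    m=(abs(W[...,0]-xx)<5)&(abs(W[...,1]+70)<25)&(W[...,2]>50)
    print(xx,m.sum(),np.median(W[m][:,2]).round(1) if m.any() else '')
"
```

```text
410 42 225.6
430 77 130.7
450 75 132.1
470 59 126.6
490 45 124.4
510 48 122.1
530 46 120.9
550 43 120.1
570 41 118.2
590 39 116.5
```

View pics/s4.png

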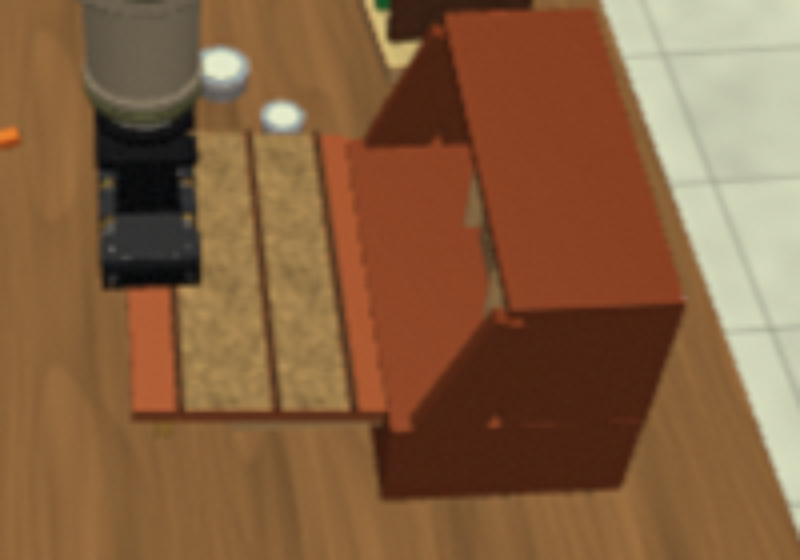

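The flap is nearly level, about 5° short, with the finger on the bare strip at crop (150,285). Pressing it down gently.

```bash
python3 -m creep '[[[0.002,0,0.01,0],[0.004,0,0.02,0],[0.006,0,0.03,0],[0.006,0,0.04,0],[0.006,0,0.05,0],[0.006,0,0.056,0],[0.006,0,0.06,0],[0.006,0,0.064,0],[0.006,0,0.064,0]]]'; python3 -m creep '[[[0,0,0.006,0],[0,0,0.012,0],[0,0,0.012,0]]]'
```

```text
time_s: 15.98
position: [439.2, 39.8, 131.8]
ee_rot: [[-1.0, 0.03, -0.0], [0.03, 1.0, -0.0], [0.0, -0.0, -1.0]]
ft_force: [0.7, 0.2, 0.5]
gripper_width: 0.4
gripper_force: 0.0
time_s: 16.23
position: [439.3, 39.8, 129.6]
ee_rot: [[-1.0, 0.03, -0.0], [0.03, 1.0, 0.0], [0.0, 0.0, -1.0]]
ft_force: [-4.8, -0.4, 10.6]
gripper_width: 0.4
gripper_force: 5.0
```

```bash
python3 -m creep '[[[0,0,-0.15,0],[0,0,-0.3,0],[0,0,-0.45,0],[0,-0.16,-0.5,0],[0,-0.32,-0.5,0],[0,-0.48,-0.5,0],[0,-0.64,-0.5,0],[0,-0.7,-0.5,0],[0,-0.7,-0.5,0],[0,-0.7,-0.5,0]]]' 0
cat >> h.py <<'E'
def flap(W):
    m=(W[...,0]>440)&(W[...,0]<600)&(abs(W[...,1]-60)<100)&(W[...,2]>100)&(W[...,2]<150)
    q=W[m]; A=np.c_[q[:,:2]-[520,36],np.ones(len(q))]
    c=np.linalg.lstsq(A,q[:,2],rcond=None)[0]; print('flap plane slopes,z',c.round(4),len(q))
def alltins(**k):
    for n in('top','side'):
        f=grab(n); print(n)
        for lo,hi in((15,40),(127,155)):
            t=tins(f,lo,hi)
            if len(t): t=t[(t[:,3]<75)&(t[:,3]>32)&(t[:,7]>130)&(t[:,0]>300)]; print(t[:,:4].astype(int).tolist())
    return f
E
python3 - <<'E'
from h import *
alltins()
for n in('top','side'):
    f=grab(n); flap(f['W'])
    # free edge
    W=f['W']; m=(W[...,2]>90)&(W[...,2]<125)&(W[...,0]<640)&(W[...,0]>380)&(W[...,1]>-150)&(W[...,1]<210); q=W[m]
    print(n,cv2.minAreaRect(q[:,:2].astype(np.float32)))
cv2.imwrite('pics/t5.png',cv2.resize(grab('top')['pixels'][130:250,160:400],None,fx=3.2,fy=3.2))
go(606.5,-320,60,1.7)
E
```

```text
time_s: 17.07
position: [433.9, -135.7, 253.9]
ee_rot: [[-0.999, 0.032, 0.0], [0.032, 0.999, 0.0], [-0.0, 0.0, -1.0]]
ft_force: [-0.6, 1.1, 0.2]
gripper_width: 59.3
gripper_force: 0.0
top
[[605, -319, 27, 54], [584, 302, 27, 40], [531, 378, 27, 55], [521, -385, 27, 41], [438, 299, 27, 55], [424, -313, 27, 41]]
[]
side
[[534, 374, 25, 61], [584, 299, 24, 43], [606, -322, 25, 57], [423, -316, 26, 43], [521, -389, 26, 43]]
[]
flap plane slopes,z [ 1.040000e-02 -1.400000e-03  1.146011e+02] 2300
top ((528.7462158203125, 34.14088439941406), (317.5531311035156, 222.4816436767578), 89.87689971923828)
flap plane slopes,z [ 9.100000e-03 -2.300000e-03  1.135986e+02] 1500
side ((526.55517578125, 32.0712890625), (322.5964660644531, 226.84848022460938), 89.99256134033203)
pos [ 434.1 -134.1  253.9] yaw 1.6 w 79.1 t 17.3 -> row [-0.7103, -0.7239, 0.7755, 0.0004] rows>= 8
```

View pics/t5.png

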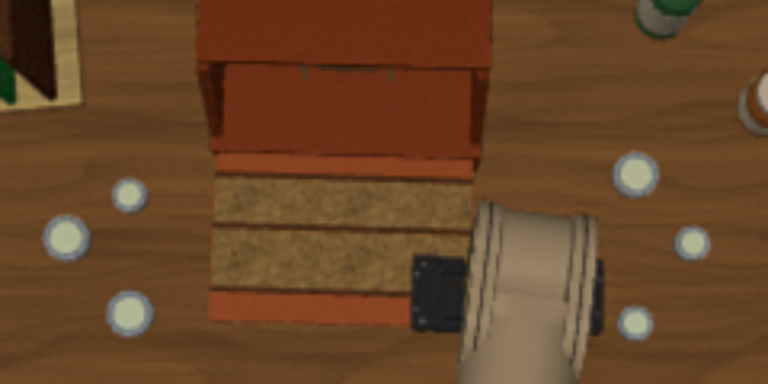

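The flap is level with two clear cork rows, narrow at crop y≈202 and wide at y≈258. All six tins are located. Picking the first tin, the large right one.

```bash
python3 -m creep '[[[-0.71,-0.724,0,0],[-0.71,-0.724,0,0],[-0.71,-0.724,0,0],[-0.71,-0.724,0,0],[-0.71,-0.724,0,0],[-0.71,-0.724,0,0],[-0.71,-0.724,0,0],[-0.71,-0.724,0.4,0],[-0.71,-0.724,0.6,0],[-0.71,-0.724,0.6,0],[-0.71,-0.724,0.6,0],[-0.71,-0.724,0.6,0]]]' 0
python3 -c "
from h import *
go(606,-320,22,1.7)"
```

```text
time_s: 18.32
position: [603.5, -318.1, 97.4]
ee_rot: [[-1.0, 0.029, -0.009], [0.029, 1.0, 0.005], [0.009, 0.004, -1.0]]
ft_force: [-0.2, 0.5, -0.0]
gripper_width: 87.1
gripper_force: 0.0
pos [ 603.5 -318.1   97.4] yaw 1.7 w 87.1 t 18.3 -> row [-0.0128, -0.0085, 0.3014, 0.0002] rows>= 2
```

```bash
python3 -m creep '[[[0,0,0.1,0],[0,0,0.2,0],[0,0,0.28,0],[0,0,0.32,0],[0,0,0.32,0],[0,0,0.32,0]]]' && python3 -m creep '[[[0,0,0,0],[0,0,0,0],[0,0,0,0],[0,0,0,0],[0,0,0,0],[0,0,0,0]]]' 1 25 && python3 -m creep '[[[0,0,-0.1,0],[0,0,-0.25,0],[0,0,-0.4,0],[0,0,-0.55,0],[0,0,-0.7,0],[0,0,-0.7,0],[0,0,-0.7,0],[0,0,-0.7,0]]]'
python3 -c "
from h import *
go(489,-57,190,1.7);go(489,-57,136,1.7)"
```

```text
time_s: 18.82
position: [606.6, -321.5, 25.5]
ee_rot: [[-1.0, 0.03, 0.001], [0.03, 1.0, -0.0], [-0.001, -0.0, -1.0]]
ft_force: [0.3, -0.1, 0.7]
gripper_width: 87.2
gripper_force: 0.0
time_s: 19.32
position: [606.0, -321.4, 24.2]
ee_rot: [[-1.0, 0.03, 0.0], [0.03, 1.0, 0.0], [-0.0, 0.0, -1.0]]
ft_force: [0.5, 1.1, 0.9]
gripper_width: 55.1
gripper_force: 0.4
time_s: 19.98
position: [605.7, -321.2, 198.3]
ee_rot: [[-1.0, 0.03, -0.0], [0.03, 1.0, 0.001], [0.001, 0.001, -1.0]]
ft_force: [-0.3, -0.2, -1.4]
gripper_width: 53.5
gripper_force: 25.0
pos [ 605.7 -321.2  198.3] yaw 1.7 w 53.5 t 20.0 -> row [0.4985, 1.0421, 0.0342, -0.0002] rows>= 7
pos [ 605.7 -321.2  198.3] yaw 1.7 w 53.5 t 20.0 -> row [0.4984, 1.0419, 0.2502, -0.0002] rows>= 8
```

```bash
python3 -m creep '[[[0.25,0.5,0,0],[0.25,0.5,0,0],[0.25,0.5,0,0],[0.25,0.5,0,0],[0.25,0.5,0,0]]]' && python3 -m creep '[[[0.25,0.54,0,0],[0.25,0.54,0,0],[0.25,0.54,0,0],[0.25,0.54,0,0],[0.25,0.54,0,0],[0.25,0.54,0,0],[0.25,0.54,0,0],[0.25,0.54,0,0]]]'
python3 -c "
from h import *
go(489,-57,139,1.7)"
```

```text
time_s: 20.4
position: [546.0, -189.5, 197.1]
ee_rot: [[-1.0, 0.025, -0.003], [0.025, 1.0, 0.004], [0.003, 0.003, -1.0]]
ft_force: [0.9, 0.7, -0.3]
gripper_width: 53.4
gripper_force: 25.0
time_s: 21.07
position: [488.9, -59.3, 198.7]
ee_rot: [[-0.999, 0.032, -0.001], [0.032, 0.999, -0.001], [0.001, -0.001, -1.0]]
ft_force: [0.4, -0.4, -0.7]
gripper_width: 54.0
gripper_force: 2.5
pos [488.9 -59.3 198.7] yaw 1.9 w 54.0 t 21.1 -> row [-0.0003, 0.0095, 0.2386, -0.0009] rows>= 2
```

The grip has slackened. I hold still, re-tighten and check.

```bash
python3 -m creep '[[[0,0,0,0],[0,0,0,0],[0,0,0,0],[0,0,0,0]]]' 1 30
python3 -c "
from h import *
f=grab('side'); cv2.imwrite('pics/s6.png',cv2.resize(f['pixels'][150:290,230:430],None,fx=4,fy=4)); alltins(); print(env.state()['gripper_force'])"
```

```text
time_s: 21.4
position: [488.9, -58.3, 198.9]
ee_rot: [[-1.0, 0.031, -0.0], [0.031, 1.0, -0.0], [0.0, -0.0, -1.0]]
ft_force: [0.1, -0.5, 0.2]
gripper_width: 53.5
gripper_force: 30.0
top
[[583, 304, 26, 42], [532, 378, 26, 55], [520, -385, 27, 42], [438, 299, 27, 54], [424, -313, 27, 41]]
[]
side
[[437, 295, 25, 59], [591, 296, 24, 36], [423, -317, 25, 42], [520, -389, 26, 42]]
[]
29.998073279857635
```

View pics/s6.png

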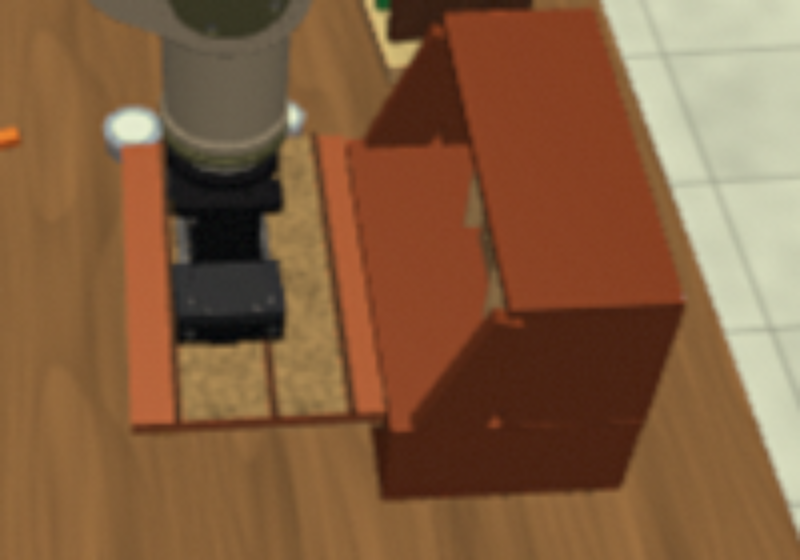

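The tin is still held, at 53.5 mm. I lower it slowly, watching for contact in case it slid down.

```bash
python3 -m creep '[[[0,0.005,0.08,0],[0,0.005,0.14,0],[0,0.005,0.18,0],[0,0.005,0.2,0],[0,0.005,0.2,0]]]'; python3 -m creep '[[[0,0,0.01,0],[0,0,0.02,0],[0,0,0.02,0]]]';python3 -m creep '[[[0,0,0.008,0],[0,0,0.016,0],[0,0,0.016,0]]]'
```

```text
time_s: 21.97
position: [488.4, -56.6, 148.3]
ee_rot: [[-1.0, 0.03, -0.001], [0.03, 1.0, -0.0], [0.001, -0.001, -1.0]]
ft_force: [0.7, -1.3, 0.6]
gripper_width: 53.3
gripper_force: 30.0
time_s: 22.22
position: [489.0, -56.5, 144.1]
ee_rot: [[-1.0, 0.03, 0.0], [0.03, 1.0, 0.0], [-0.0, 0.0, -1.0]]
ft_force: [0.7, 0.4, -0.6]
gripper_width: 53.9
gripper_force: 30.0
time_s: 22.47
position: [488.8, -56.5, 139.8]
ee_rot: [[-1.0, 0.03, -0.0], [0.03, 1.0, 0.0], [0.0, 0.0, -1.0]]
ft_force: [0.4, 0.3, -1.1]
gripper_width: 53.3
gripper_force: 30.0
```

```bash
python3 -m creep '[[[0,0,0.006,0],[0,0,0.006,0],[0,0,0.006,0]]]' && python3 -m creep '[[[0,0,0,0],[0,0,0,0],[0,0,0,0],[0,0,0,0],[0,0,-0.1,0],[0,0,-0.25,0],[0,0,-0.35,0],[0,0,-0.35,0],[0,0,-0.35,0]]]' 0.2
python3 -c "
from h import *
go(424,-316,225,1.7);go(424,-316,24,1.7)"
```

```text
time_s: 22.72
position: [488.8, -56.6, 138.5]
ee_rot: [[-1.0, 0.03, -0.0], [0.03, 1.0, 0.0], [0.0, 0.0, -1.0]]
ft_force: [1.0, 0.1, -1.2]
gripper_width: 53.4
gripper_force: 30.0
time_s: 23.47
position: [489.6, -56.5, 227.3]
ee_rot: [[-1.0, 0.03, 0.003], [0.03, 1.0, 0.001], [-0.003, 0.001, -1.0]]
ft_force: [-0.4, -0.5, -0.4]
gripper_width: 69.6
gripper_force: 0.0
pos [489.6 -56.5 227.3] yaw 1.7 w 69.6 t 23.5 -> row [0.2312, -1.0456, 0.007, -0.0001] rows>= 7
pos [489.6 -56.5 227.3] yaw 1.7 w 69.6 t 23.5 -> row [0.2334, -1.0467, 0.811, -0.0001] rows>= 9
```

```bash
python3 -m creep '[[[0.23,-0.7,0,0],[0.23,-0.7,0,0],[0.23,-0.7,0,0],[0.23,-0.7,0,0],[0.23,-0.7,0,0]]]' && python3 -m creep '[[[0,-0.346,0,0],[0,-0.346,0,0],[0,-0.346,0,0],[0,-0.346,0.2,0],[0,-0.346,0.35,0],[0,-0.346,0.5,0],[0,-0.346,0.6,0],[0,-0.346,0.65,0],[0,-0.346,0.65,0],[0,-0.346,0.65,0]]]'
python3 -c "
from h import *
alltins()
go(424,-315,24,1.7)"
```

```text
time_s: 23.88
position: [422.9, -234.6, 225.3]
ee_rot: [[-0.999, 0.036, -0.001], [0.036, 0.999, -0.0], [0.001, -0.0, -1.0]]
ft_force: [0.3, -0.3, 0.4]
gripper_width: 69.5
gripper_force: 0.0
time_s: 24.72
position: [423.2, -316.6, 63.9]
ee_rot: [[-1.0, 0.031, -0.001], [0.031, 1.0, -0.0], [0.001, -0.0, -1.0]]
ft_force: [0.3, -0.8, 1.3]
gripper_width: 69.8
gripper_force: 0.0
top
[[584, 303, 27, 42], [531, 379, 27, 54], [527, -381, 27, 36], [437, 300, 27, 55]]
[[490, -56, 140, 54]]
side
[[530, 375, 25, 57], [436, 299, 25, 58], [583, 300, 24, 43], [521, -389, 26, 43]]
[[497, -57, 138, 54]]
pos [ 424.4 -316.9   65.2] yaw 1.7 w 69.6 t 24.8 -> row [0.0022, 0.0078, 0.1647, -0.0002] rows>= 1
```

The first large tin lies flat at (490,-56). Grasping the small tin.

```bash
python3 -m creep '[[[0,0.004,0.1,0],[0,0.004,0.163,0],[0,0.004,0.163,0],[0,0.004,0.163,0]]]' && python3 -m creep '[[[0,0,0,0],[0,0,0,0],[0,0,0,0],[0,0,0,0],[0,0,0,0],[0,0,0,0]]]' 1 25 && python3 -m creep '[[[0,0,-0.1,0],[0,0,-0.25,0],[0,0,-0.4,0],[0,0,-0.55,0],[0,0,-0.7,0],[0,0,-0.7,0],[0,0,-0.7,0],[0,0,-0.7,0]]]'
python3 -c "
from h import *
go(556,-57,198,1.7)"
```

```text
time_s: 25.15
position: [424.0, -315.5, 23.9]
ee_rot: [[-1.0, 0.03, 0.001], [0.03, 1.0, -0.0], [-0.001, -0.0, -1.0]]
ft_force: [0.7, -0.6, 1.0]
gripper_width: 69.4
gripper_force: 0.0
time_s: 25.65
position: [423.7, -315.2, 23.0]
ee_rot: [[-1.0, 0.03, 0.0], [0.03, 1.0, 0.0], [-0.0, 0.0, -1.0]]
ft_force: [-0.8, 0.8, 3.2]
gripper_width: 39.6
gripper_force: 25.0
time_s: 26.32
position: [423.4, -314.7, 197.2]
ee_rot: [[-1.0, 0.03, -0.0], [0.03, 1.0, 0.001], [0.0, 0.001, -1.0]]
ft_force: [-0.8, 0.6, -0.4]
gripper_width: 39.3
gripper_force: 25.0
pos [ 423.4 -314.7  197.2] yaw 1.7 w 39.3 t 26.3 -> row [-0.4996, 1.0462, -0.0023, -0.0] rows>= 7
```

```bash
python3 -m creep '[[[-0.25,0.52,0,0],[-0.25,0.52,0,0],[-0.25,0.52,0,0],[-0.25,0.52,0,0],[-0.25,0.52,0,0]]]' && python3 -m creep '[[[-0.25,0.526,0,0],[-0.25,0.526,0,0],[-0.25,0.526,0,0],[-0.25,0.526,0,0],[-0.25,0.526,0,0],[-0.25,0.526,0,0],[-0.25,0.526,0,0],[-0.25,0.526,0,0]]]'
python3 -c "
from h import *
go(556,-57,138,1.7)"
```

```text
time_s: 26.73
position: [491.6, -181.4, 195.9]
ee_rot: [[-1.0, 0.022, -0.003], [0.022, 1.0, 0.001], [0.003, 0.001, -1.0]]
ft_force: [-0.4, 0.2, 0.4]
gripper_width: 39.4
gripper_force: 25.0
time_s: 27.4
position: [555.5, -59.5, 197.3]
ee_rot: [[-0.999, 0.033, -0.001], [0.033, 0.999, -0.0], [0.001, -0.0, -1.0]]
ft_force: [-0.2, -0.2, -1.0]
gripper_width: 39.3
gripper_force: 25.0
pos [555.5 -59.5 197.3] yaw 1.9 w 39.3 t 27.4 -> row [-0.0021, 0.0103, 0.237, -0.0011] rows>= 2
```

```bash
python3 -m creep '[[[0,0.005,0.08,0],[0,0.005,0.14,0],[0,0.005,0.18,0],[0,0.005,0.2,0],[0,0.005,0.22,0],[0,0.005,0.232,0],[0,0.005,0.237,0],[0,0.005,0.237,0],[0,0.005,0.237,0]]]'; python3 -m creep '[[[0,0,0,0],[0,0,0,0],[0,0,0,0],[0,0,0,0],[0,0,-0.1,0],[0,0,-0.25,0],[0,0,-0.35,0],[0,0,-0.35,0],[0,0,-0.35,0]]]' 0.25
python3 -c "
from h import *
go(520.5,-387,225,1.7)"
```

```text
time_s: 28.15
position: [556.6, -56.4, 138.9]
ee_rot: [[-1.0, 0.03, 0.001], [0.03, 1.0, 0.0], [-0.001, 0.0, -1.0]]
ft_force: [0.4, -0.2, -1.0]
gripper_width: 39.1
gripper_force: 25.0
time_s: 28.9
position: [557.1, -56.4, 227.3]
ee_rot: [[-1.0, 0.03, 0.003], [0.03, 1.0, 0.001], [-0.003, 0.001, -1.0]]
ft_force: [-0.6, -0.0, -0.9]
gripper_width: 65.4
gripper_force: 0.0
pos [557.1 -56.4 227.3] yaw 1.7 w 65.4 t 28.9 -> row [0.1067, -1.3264, 0.0077, -0.0001] rows>= 8
```

```bash
python3 -m creep '[[[0.106,-0.8,0,0],[0.106,-0.8,0,0],[0.106,-0.8,0,0],[0.106,-0.8,0,0],[0.106,-0.8,0,0],[0.106,-0.8,0,0]]]' && python3 -m creep '[[[0,-0.526,0,0],[0,-0.526,0,0],[0,-0.526,0,0],[0,-0.526,0,0],[0,-0.526,0.2,0],[0,-0.526,0.35,0],[0,-0.526,0.5,0],[0,-0.526,0.6,0],[0,-0.526,0.65,0],[0,-0.526,0.65,0],[0,-0.526,0.65,0]]]'
python3 -c "
from h import *
alltins()
go(520.5,-387,24,1.7)"
```

```text
time_s: 29.4
position: [519.7, -263.6, 225.4]
ee_rot: [[-0.999, 0.041, -0.002], [0.041, 0.999, -0.003], [0.002, -0.003, -1.0]]
ft_force: [-1.1, -0.7, 0.5]
gripper_width: 65.3
gripper_force: 0.0
time_s: 30.32
position: [519.8, -387.2, 63.9]
ee_rot: [[-1.0, 0.031, -0.0], [0.031, 1.0, -0.0], [0.0, -0.0, -1.0]]
ft_force: [-0.2, -1.3, 0.7]
gripper_width: 65.2
gripper_force: 0.0
top
[[584, 303, 27, 40], [532, 378, 26, 55], [438, 300, 27, 56]]
[[557, -55, 140, 41], [490, -57, 139, 55]]
side
[[529, 377, 24, 58], [583, 299, 24, 47]]
[[565, -51, 139, 33]]
pos [ 520.7 -387.8   65.5] yaw 1.7 w 65.2 t 30.4 -> row [0.0012, 0.0034, 0.1661, -0.0002] rows>= 1
```

```bash
python3 -m creep '[[[0,0.003,0.1,0],[0,0.003,0.165,0],[0,0.003,0.165,0],[0,0.003,0.165,0]]]' && python3 -m creep '[[[0,0,0,0],[0,0,0,0],[0,0,0,0],[0,0,0,0],[0,0,0,0],[0,0,0,0]]]' 1 25 && python3 -m creep '[[[0,0,-0.1,0],[0,0,-0.25,0],[0,0,-0.4,0],[0,0,-0.55,0],[0,0,-0.7,0],[0,0,-0.75,0],[0,0,-0.75,0],[0,0,-0.75,0]]]'
python3 -c "
from h import *
go(558.5,33,210,1.7)"
```

```text
time_s: 30.75
position: [520.3, -386.4, 23.5]
ee_rot: [[-1.0, 0.03, 0.001], [0.03, 1.0, -0.0], [-0.001, -0.0, -1.0]]
ft_force: [-0.2, -0.4, 0.3]
gripper_width: 65.4
gripper_force: 0.0
time_s: 31.25
position: [520.1, -386.3, 22.7]
ee_rot: [[-1.0, 0.03, 0.001], [0.03, 1.0, -0.0], [-0.001, -0.0, -1.0]]
ft_force: [-0.2, 0.9, 4.0]
gripper_width: 39.2
gripper_force: 25.0
time_s: 31.92
position: [520.0, -386.1, 209.7]
ee_rot: [[-1.0, 0.03, 0.001], [0.03, 1.0, 0.0], [-0.001, 0.0, -1.0]]
ft_force: [0.0, 0.2, -1.0]
gripper_width: 39.3
gripper_force: 25.0
pos [ 520.  -386.1  209.7] yaw 1.7 w 39.3 t 31.9 -> row [-0.1033, 1.6804, -0.0008, -0.0002] rows>= 11
```

```bash
python3 -m creep '[[[-0.05,0.84,0,0],[-0.05,0.84,0,0],[-0.05,0.84,0,0],[-0.05,0.84,0,0],[-0.05,0.84,0,0],[-0.05,0.84,0,0]]]' && python3 -m creep '[[[-0.053,0.84,0,0],[-0.053,0.84,0,0],[-0.053,0.84,0,0],[-0.053,0.84,0,0],[-0.053,0.84,0,0],[-0.053,0.84,0,0],[-0.053,0.84,0,0],[-0.053,0.84,0,0],[-0.053,0.84,0,0],[-0.053,0.84,0,0]]]'
python3 -c "
from h import *
go(558.5,33,137.5,1.7)"
```

```text
time_s: 32.42
position: [540.2, -166.0, 207.2]
ee_rot: [[-1.0, 0.018, -0.003], [0.018, 1.0, 0.004], [0.003, 0.004, -1.0]]
ft_force: [1.3, 0.7, -0.7]
gripper_width: 39.1
gripper_force: 25.0
time_s: 33.25
position: [558.1, 31.2, 209.4]
ee_rot: [[-0.999, 0.033, -0.001], [0.033, 0.999, -0.0], [0.001, -0.0, -1.0]]
ft_force: [-0.0, -0.7, -0.4]
gripper_width: 39.6
gripper_force: 25.0
pos [558.1  31.2 209.4] yaw 1.9 w 39.6 t 33.2 -> row [-0.0016, 0.0075, 0.2875, -0.001] rows>= 2
```

Placing the tin, then rising and heading for the left side.

```bash
python3 -m creep '[[[0,0.004,0.1,0],[0,0.004,0.18,0],[0,0.004,0.23,0],[0,0.004,0.25,0],[0,0.004,0.27,0],[0,0.004,0.28,0],[0,0.004,0.287,0],[0,0.004,0.287,0],[0,0.004,0.287,0]]]'; python3 -m creep '[[[0,0,0,0],[0,0,0,0],[0,0,0,0],[0,0,0,0],[0,0,-0.1,0],[0,0,-0.25,0],[0,0,-0.35,0],[0,0,-0.35,0],[0,0,-0.35,0]]]' 0.25
python3 -c "
from h import *
go(438,298,225,1.7)"
```

```text
time_s: 34.0
position: [558.7, 33.9, 138.6]
ee_rot: [[-1.0, 0.03, 0.001], [0.03, 1.0, 0.0], [-0.001, 0.0, -1.0]]
ft_force: [-0.5, -0.5, -0.1]
gripper_width: 39.3
gripper_force: 25.0
time_s: 34.75
position: [559.1, 34.0, 226.8]
ee_rot: [[-1.0, 0.03, 0.002], [0.03, 1.0, 0.001], [-0.002, 0.001, -1.0]]
ft_force: [0.5, 0.5, -0.0]
gripper_width: 65.4
gripper_force: 0.0
pos [559.1  34.  226.8] yaw 1.7 w 65.4 t 34.8 -> row [0.5161, 1.041, 0.0074, -0.0001] rows>= 7
```

```bash
python3 -m creep '[[[0.25,0.52,0,0],[0.25,0.52,0,0],[0.25,0.52,0,0],[0.25,0.52,0,0],[0.25,0.52,0,0]]]' 0 && python3 -m creep '[[[0.264,0.523,0,0],[0.264,0.523,0,0],[0.264,0.523,0,0],[0.264,0.523,0,0],[0.264,0.523,0.15,0],[0.264,0.523,0.3,0],[0.264,0.523,0.45,0],[0.264,0.523,0.6,0],[0.264,0.523,0.65,0],[0.264,0.523,0.65,0],[0.264,0.523,0.65,0]]]'
python3 -c "
from h import *
alltins()
go(437.5,298,24,1.7)"
```

```text
time_s: 35.17
position: [497.0, 171.3, 224.2]
ee_rot: [[-1.0, 0.022, -0.003], [0.022, 1.0, 0.001], [0.003, 0.001, -1.0]]
ft_force: [-0.0, -0.2, 0.6]
gripper_width: 85.3
gripper_force: 0.0
time_s: 36.08
position: [438.3, 297.8, 63.6]
ee_rot: [[-1.0, 0.031, -0.0], [0.031, 1.0, -0.001], [0.0, -0.001, -1.0]]
ft_force: [-0.6, -0.3, 0.4]
gripper_width: 87.3
gripper_force: 0.0
top
[[584, 304, 27, 40], [546, 383, 28, 43]]
[[560, 34, 140, 41], [557, -56, 139, 42], [490, -56, 140, 54]]
side
[[529, 373, 25, 62], [581, 299, 25, 44], [418, 290, 24, 37]]
[[559, 31, 138, 44], [490, -59, 138, 57], [556, -58, 139, 45]]
pos [439.1 299.   65. ] yaw 1.8 w 87.2 t 36.2 -> row [0.0065, -0.0046, 0.1642, -0.0003] rows>= 1
```

```bash
python3 -m creep '[[[0.004,-0.003,0.1,0],[0.004,-0.003,0.163,0],[0.004,-0.003,0.163,0],[0.004,-0.003,0.163,0]]]' && python3 -m creep '[[[0,0,0,0],[0,0,0,0],[0,0,0,0],[0,0,0,0],[0,0,0,0],[0,0,0,0]]]' 1 25 && python3 -m creep '[[[0,0,-0.1,0],[0,0,-0.25,0],[0,0,-0.4,0],[0,0,-0.55,0],[0,0,-0.7,0],[0,0,-0.75,0],[0,0,-0.75,0],[0,0,-0.75,0]]]'
python3 -c "
from h import *
go(491.5,33,210,1.7)"
```

```text
time_s: 36.52
position: [437.4, 298.1, 23.6]
ee_rot: [[-1.0, 0.03, 0.001], [0.03, 1.0, 0.001], [-0.001, 0.001, -1.0]]
ft_force: [0.1, 0.1, 0.8]
gripper_width: 87.2
gripper_force: 0.0
time_s: 37.02
position: [436.9, 297.9, 22.5]
ee_rot: [[-1.0, 0.03, 0.0], [0.03, 1.0, 0.0], [-0.0, 0.0, -1.0]]
ft_force: [0.0, 1.6, 1.4]
gripper_width: 54.9
gripper_force: 0.5
time_s: 37.68
position: [436.8, 297.9, 209.9]
ee_rot: [[-1.0, 0.03, 0.0], [0.03, 1.0, 0.001], [-0.0, 0.001, -1.0]]
ft_force: [-0.2, 0.1, -0.6]
gripper_width: 53.3
gripper_force: 25.0
pos [436.8 297.9 209.9] yaw 1.7 w 53.3 t 37.7 -> row [-0.2506, -1.0524, -0.0015, -0.0001] rows>= 7
```

```bash
python3 -m creep '[[[-0.125,-0.525,0,0],[-0.125,-0.525,0,0],[-0.125,-0.525,0,0],[-0.125,-0.525,0,0],[-0.125,-0.525,0,0]]]' && python3 -m creep '[[[-0.125,-0.527,0,0],[-0.125,-0.527,0,0],[-0.125,-0.527,0,0],[-0.125,-0.527,0,0],[-0.125,-0.527,0,0],[-0.125,-0.527,0,0],[-0.125,-0.527,0,0],[-0.125,-0.527,0,0],[-0.125,-0.527,0,0]]]'
python3 -c "
from h import *
go(491.5,33,137.5,1.7)"
```

```text
time_s: 38.1
position: [464.1, 161.3, 208.5]
ee_rot: [[-0.999, 0.036, -0.002], [0.036, 0.999, -0.001], [0.002, -0.001, -1.0]]
ft_force: [0.7, -0.4, -0.8]
gripper_width: 53.4
gripper_force: 25.0
time_s: 38.85
position: [491.1, 34.2, 209.5]
ee_rot: [[-1.0, 0.028, -0.0], [0.028, 1.0, -0.0], [0.0, -0.0, -1.0]]
ft_force: [0.3, -0.9, 0.1]
gripper_width: 53.5
gripper_force: 25.0
pos [491.1  34.2 209.5] yaw 1.6 w 53.5 t 38.9 -> row [-0.0019, -0.0048, 0.288, 0.0005] rows>= 2
```

```bash
python3 -m creep '[[[0,0,0.1,0],[0,0,0.18,0],[0,0,0.23,0],[0,0,0.25,0],[0,0,0.27,0],[0,0,0.28,0],[0,0,0.287,0],[0,0,0.287,0],[0,0,0.287,0]]]'; python3 -m creep '[[[0,0,0,0],[0,0,0,0],[0,0,0,0],[0,0,0,0],[0,0,-0.1,0],[0,0,-0.25,0],[0,0,-0.35,0],[0,0,-0.35,0],[0,0,-0.35,0]]]' 0.2
python3 -c "
from h import *
go(531.5,376.5,225,1.7)"
```

```text
time_s: 39.6
position: [491.6, 33.0, 138.5]
ee_rot: [[-1.0, 0.03, 0.001], [0.03, 1.0, 0.001], [-0.001, 0.001, -1.0]]
ft_force: [0.1, -0.3, -0.8]
gripper_width: 53.5
gripper_force: 25.0
time_s: 40.35
position: [492.1, 33.3, 226.7]
ee_rot: [[-1.0, 0.03, 0.002], [0.03, 1.0, 0.002], [-0.002, 0.002, -1.0]]
ft_force: [0.3, 0.5, -0.9]
gripper_width: 69.6
gripper_force: 0.0
pos [492.1  33.3 226.7] yaw 1.7 w 69.6 t 40.4 -> row [-0.1167, 1.377, 0.0102, -0.0] rows>= 9
```

```bash
python3 -m creep '[[[-0.06,0.7,0,0],[-0.06,0.7,0,0],[-0.06,0.7,0,0],[-0.06,0.7,0,0],[-0.06,0.7,0,0]]]' 0 && python3 -m creep '[[[-0.057,0.676,0,0],[-0.057,0.676,0,0],[-0.057,0.676,0,0],[-0.057,0.676,0,0],[-0.057,0.676,0,0],[-0.057,0.676,0.2,0],[-0.057,0.676,0.35,0],[-0.057,0.676,0.5,0],[-0.057,0.676,0.6,0],[-0.057,0.676,0.65,0],[-0.057,0.676,0.65,0],[-0.057,0.676,0.65,0]]]'
python3 -c "
from h import *
alltins()
go(531.5,376.5,24,1.7)"
```

```text
time_s: 40.77
position: [510.1, 215.2, 223.4]
ee_rot: [[-1.0, 0.022, -0.002], [0.022, 1.0, -0.001], [0.002, -0.001, -1.0]]
ft_force: [-0.3, 0.1, 0.6]
gripper_width: 86.0
gripper_force: 0.0
time_s: 41.77
position: [531.4, 375.5, 63.4]
ee_rot: [[-1.0, 0.031, 0.0], [0.031, 1.0, -0.001], [-0.0, -0.001, -1.0]]
ft_force: [-0.4, -0.4, 1.4]
gripper_width: 86.8
gripper_force: 0.0
top
[[585, 302, 27, 39]]
[[560, 34, 141, 41], [557, -56, 141, 41], [493, 34, 139, 55], [490, -56, 140, 54]]
side
[[511, 365, 24, 45], [583, 298, 24, 44]]
[[489, 30, 138, 59], [559, 30, 138, 43], [488, -60, 138, 59], [555, -58, 138, 44]]
pos [532.2 376.3  65.1] yaw 1.8 w 87.3 t 41.9 -> row [0.0031, 0.0006, 0.1643, -0.0003] rows>= 1
```

```bash
python3 -m creep '[[[0,0,0.1,0],[0,0,0.163,0],[0,0,0.163,0],[0,0,0.163,0]]]' && python3 -m creep '[[[0,0,0,0],[0,0,0,0],[0,0,0,0],[0,0,0,0],[0,0,0,0],[0,0,0,0],[0,0,0,0]]]' 1 25 && python3 -m creep '[[[0,0,-0.1,0],[0,0,-0.25,0],[0,0,-0.4,0],[0,0,-0.55,0],[0,0,-0.7,0],[0,0,-0.75,0],[0,0,-0.75,0],[0,0,-0.75,0]]]'
python3 -c "
from h import *
go(494.2,123,210,1.7)"
```

```text
time_s: 42.2
position: [530.8, 375.7, 22.4]
ee_rot: [[-1.0, 0.03, -0.001], [0.03, 1.0, -0.001], [0.001, -0.001, -1.0]]
ft_force: [-0.1, 0.4, 0.7]
gripper_width: 87.2
gripper_force: 0.0
time_s: 42.78
position: [531.1, 376.2, 22.6]
ee_rot: [[-1.0, 0.03, 0.0], [0.03, 1.0, 0.001], [-0.0, 0.001, -1.0]]
ft_force: [0.2, 0.7, 3.3]
gripper_width: 53.0
gripper_force: 25.0
time_s: 43.45
position: [530.9, 375.9, 209.5]
ee_rot: [[-1.0, 0.03, -0.0], [0.03, 1.0, 0.0], [0.0, 0.0, -1.0]]
ft_force: [-0.2, -0.2, -2.3]
gripper_width: 53.2
gripper_force: 25.0
pos [530.9 375.9 209.5] yaw 1.7 w 53.2 t 43.5 -> row [0.1161, -1.0155, -0.0024, -0.0002] rows>= 7
```

```bash
python3 -m creep '[[[0.058,-0.5,0,0],[0.058,-0.5,0,0],[0.058,-0.5,0,0],[0.058,-0.5,0,0],[0.058,-0.5,0,0]]]' && python3 -m creep '[[[0.058,-0.515,0,0],[0.058,-0.515,0,0],[0.058,-0.515,0,0],[0.058,-0.515,0,0],[0.058,-0.515,0,0],[0.058,-0.515,0,0],[0.058,-0.515,0,0],[0.058,-0.515,0,0],[0.058,-0.515,0,0]]]'
python3 -c "
from h import *
go(494.2,123,137,1.7)"
```

```text
time_s: 43.87
position: [511.9, 248.3, 208.2]
ee_rot: [[-0.999, 0.034, -0.003], [0.034, 0.999, -0.001], [0.003, -0.001, -1.0]]
ft_force: [0.6, 0.9, -1.1]
gripper_width: 53.5
gripper_force: 25.0
time_s: 44.62
position: [494.3, 124.2, 209.5]
ee_rot: [[-1.0, 0.028, -0.0], [0.028, 1.0, -0.001], [0.0, -0.001, -1.0]]
ft_force: [1.2, 0.4, -1.0]
gripper_width: 53.3
gripper_force: 25.0
pos [494.3 124.2 209.5] yaw 1.6 w 53.3 t 44.6 -> row [0.0001, -0.0045, 0.29, 0.0004] rows>= 2
```

```bash
python3 -m creep '[[[0,0,0.1,0],[0,0,0.18,0],[0,0,0.23,0],[0,0,0.25,0],[0,0,0.27,0],[0,0,0.283,0],[0,0,0.291,0],[0,0,0.291,0],[0,0,0.291,0]]]'; python3 -m creep '[[[0,0,0,0],[0,0,0,0],[0,0,0,0],[0,0,0,0],[0,0,-0.1,0],[0,0,-0.25,0],[0,0,-0.35,0],[0,0,-0.35,0],[0,0,-0.35,0]]]' 0.25
python3 -c "
from h import *
go(583.5,301,225,1.7)"
```

```text
time_s: 45.37
position: [494.6, 123.2, 137.5]
ee_rot: [[-1.0, 0.03, 0.001], [0.03, 1.0, 0.001], [-0.001, 0.001, -1.0]]
ft_force: [0.1, -1.1, -1.3]
gripper_width: 53.3
gripper_force: 25.0
time_s: 46.12
position: [495.0, 123.5, 225.7]
ee_rot: [[-1.0, 0.03, 0.002], [0.03, 1.0, 0.002], [-0.002, 0.002, -1.0]]
ft_force: [0.6, -0.3, -0.9]
gripper_width: 65.5
gripper_force: 0.0
pos [495.  123.5 225.7] yaw 1.7 w 65.5 t 46.1 -> row [-0.3327, 0.7201, 0.0052, -0.0001] rows>= 5
```

```bash
python3 -m creep '[[[-0.332,0.72,0,0],[-0.332,0.72,0,0],[-0.332,0.72,0,0],[-0.332,0.72,0,0],[-0.332,0.72,0,0],[-0.332,0.72,0,0],[-0.332,0.72,0.2,0],[-0.332,0.72,0.35,0],[-0.332,0.72,0.5,0],[-0.332,0.72,0.6,0],[-0.332,0.72,0.6,0],[-0.332,0.72,0.6,0]]]'
python3 -c "
from h import *
alltins()
go(583.5,301,23.5,1.7)"
```

```text
time_s: 47.12
position: [582.0, 299.6, 73.2]
ee_rot: [[-1.0, 0.031, -0.002], [0.031, 1.0, -0.002], [0.002, -0.002, -1.0]]
ft_force: [-1.1, -0.8, 2.0]
gripper_width: 65.4
gripper_force: 0.0
top
[]
[[559, 34, 140, 40], [557, -56, 140, 41], [495, 123, 140, 56], [493, 34, 139, 55], [490, -56, 140, 54]]
side
[[581, 297, 24, 43]]
[[492, 120, 138, 60], [492, 31, 138, 57], [557, 30, 138, 45], [489, -58, 138, 59], [555, -59, 139, 45]]
pos [583.8 300.5  76.3] yaw 1.8 w 65.5 t 47.2 -> row [0.0016, 0.0018, 0.2114, -0.0003] rows>= 2
```

```bash
python3 -m creep '[[[0,0,0.1,0],[0,0,0.18,0],[0,0,0.208,0],[0,0,0.208,0],[0,0,0.208,0]]]' && python3 -m creep '[[[0,0,0,0],[0,0,0,0],[0,0,0,0],[0,0,0,0],[0,0,0,0],[0,0,0,0],[0,0,0,0]]]' 1 25 && python3 -m creep '[[[0,0,-0.1,0],[0,0,-0.25,0],[0,0,-0.4,0],[0,0,-0.55,0],[0,0,-0.7,0],[0,0,-0.75,0],[0,0,-0.75,0],[0,0,-0.75,0]]]'
python3 -c "
from h import *
go(561.2,123,210,1.7)"
```

```text
time_s: 47.63
position: [583.6, 300.7, 24.3]
ee_rot: [[-1.0, 0.03, 0.002], [0.03, 1.0, 0.001], [-0.002, 0.001, -1.0]]
ft_force: [-0.2, 0.4, 0.4]
gripper_width: 65.5
gripper_force: 0.0
time_s: 48.22
position: [582.9, 300.8, 23.0]
ee_rot: [[-1.0, 0.03, 0.0], [0.03, 1.0, 0.001], [-0.0, 0.001, -1.0]]
ft_force: [-1.2, 1.8, 4.8]
gripper_width: 39.7
gripper_force: 25.0
time_s: 48.88
position: [582.7, 300.5, 209.9]
ee_rot: [[-1.0, 0.03, 0.0], [0.03, 1.0, 0.001], [-0.0, 0.001, -1.0]]
ft_force: [-0.6, 0.6, -1.2]
gripper_width: 39.5
gripper_force: 25.0
pos [582.7 300.5 209.9] yaw 1.7 w 39.5 t 48.9 -> row [0.0645, -0.7123, -0.0009, -0.0002] rows>= 5
```

```bash
python3 -m creep '[[[0.064,-0.712,0,0],[0.064,-0.712,0,0],[0.064,-0.712,0,0],[0.064,-0.712,0,0],[0.064,-0.712,0,0],[0.064,-0.712,0,0],[0.064,-0.712,0,0],[0.064,-0.712,0,0],[0.064,-0.712,0,0],[0.064,-0.712,0,0],[0.064,-0.712,0,0]]]'
python3 -c "
from h import *
go(561.2,123,137,1.7)"
```

```text
time_s: 49.8
position: [561.3, 123.9, 209.7]
ee_rot: [[-1.0, 0.029, -0.0], [0.029, 1.0, -0.001], [0.0, -0.001, -1.0]]
ft_force: [0.9, 0.2, -0.9]
gripper_width: 39.7
gripper_force: 25.0
pos [561.3 123.9 209.7] yaw 1.7 w 39.7 t 49.8 -> row [0.0, -0.0034, 0.2907, 0.0002] rows>= 2
```

```bash
python3 -m creep '[[[0,0,0.1,0],[0,0,0.18,0],[0,0,0.23,0],[0,0,0.25,0],[0,0,0.27,0],[0,0,0.283,0],[0,0,0.291,0],[0,0,0.291,0],[0,0,0.291,0]]]'; python3 -m creep '[[[0,0,0,0],[0,0,0,0],[0,0,0,0],[0,0,0,0],[0,0,-0.1,0],[0,0,-0.25,0],[0,0,-0.4,0],[0,0,-0.5,0],[0,0,-0.5,0]]]' 0.25;python3 -m creep '[[[0.3,0.8,0,0],[0.3,0.8,0,0],[0.3,0.8,0,0],[0.3,0.8,0,0],[0.3,0.8,0,0],[0.3,0.8,0,0],[0.3,0.8,0,0],[0.3,0.8,0,0]]]'
python3 - <<'E'
from h import *
f=alltins(); flap(f['W']); W=f['W']
im=[]
for n in('top','side'):
    g=grab(n); im.append(g['pixels'])
cv2.imwrite('pics/end.png',cv2.resize(np.hstack([im[0][120:270,120:320],im[1][140:290,230:430]]),None,fx=2,fy=2))
E
```

```text
time_s: 50.55
position: [561.6, 123.1, 137.8]
ee_rot: [[-1.0, 0.03, 0.001], [0.03, 1.0, 0.0], [-0.001, 0.0, -1.0]]
ft_force: [-0.1, 0.1, -1.5]
gripper_width: 39.4
gripper_force: 25.0
time_s: 51.3
position: [563.5, 122.9, 267.6]
ee_rot: [[-1.0, 0.031, 0.007], [0.031, 1.0, 0.003], [-0.007, 0.003, -1.0]]
ft_force: [1.1, 0.3, -0.2]
gripper_width: 64.9
gripper_force: 0.0
time_s: 51.97
position: [492.3, 325.2, 262.0]
ee_rot: [[-1.0, 0.029, -0.0], [0.029, 1.0, -0.001], [-0.0, -0.001, -1.0]]
ft_force: [0.6, -1.3, 0.2]
gripper_width: 65.6
gripper_force: 0.0
top
[]
[[562, 124, 140, 41], [560, 34, 140, 41], [557, -56, 140, 40], [495, 123, 140, 55], [493, 34, 140, 55], [490, -56, 140, 54]]
side
[]
[[493, 121, 138, 58], [559, 120, 138, 47], [491, 31, 138, 59], [559, 31, 138, 43], [490, -58, 138, 59], [555, -59, 139, 45]]
flap plane slopes,z [2.000000e-03 2.550000e-02 1.209419e+02] 2073
```

View pics/end.png

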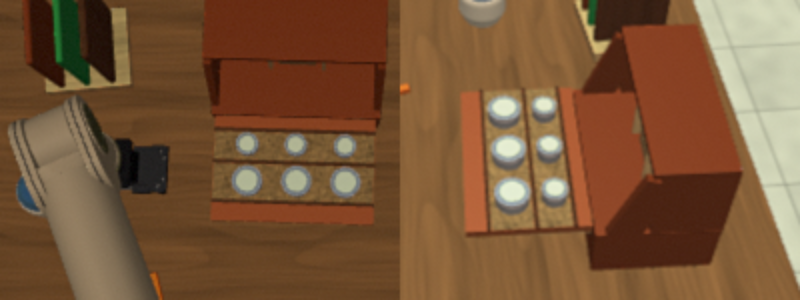

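Both views show all six tins flat: large in the wide row (top crop y≈182), small in the narrow row (y≈145). The flap is level and the gripper is clear. Handing in.

```bash
python3 -c "
from plant import env
print(env.close_job())"
```

```text
the job is handed in; nothing more can be done
None
```

The job is handed in: both supports are pulled out to their stops, the flap is lowered level onto them, and all six tins lie flat on it, the three large in the wide row and the three small in the narrow row; the bystanders were not touched and the run took about 52 s.

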